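Bed a mould bar against the rail of a casting plate

ROBOT

A 6-joint arm with a two-finger parallel gripper is mounted at the origin on the work surface. World frame = base frame: x ahead of the robot, y to its left, z up, the work surface at z = 0. Lengths are in m, angles in rad, forces in N, time in s.
With the tool pointing down it reaches from about 0.275 to 0.725 m from the base axis. Payload 5.6 kg.
Tool frame: the origin (TCP) lies at the very end of the fingers, on their centre line; the grasp point (between the pads) lies 19 mm behind it (hold_point_z is the distance from the TCP to the grasp point, in m); z points along the fingers, y is the line along which they close (so a half turn about z gives the same grasp; the last joint's range is limited). The gripper opens to 85 mm and grips with 20 to 120 N. Pads are 22 mm wide; open, the fingers measure 114 mm over their backs; the gripper's body (76 mm by 85 mm) begins 54 mm behind the grasp point. The pads swing forward as they close: fully open they stand 13 mm farther back than shut.
Start: joints at [0.285, 0.255, 0.108, 0, -1.424, -0.285], TCP at [0.55, 0, 0.231] pointing down, gripper open.
Joint ranges: [-2.95, 2.95], [-1.21, 1.97], [-1.09, 1.5], [-2.87, 1.71], [-2.94, -0.07], [-3.05, 3.05]. Speed limits (rad/s): [2.57, 2.57, 3.14, 3.14, 3.14, 3.14].

INTERFACE

Orientations are given as a rotation vector (axis times angle).
In Python, from workcell import * gives the robot as it stands.
- The arm moves only by the tool jog_arm, never from a script. Its argument "steps" is a list of rows, each an object with "gripper": the opening, from -1 (shut) to 1 (fully open); "slide": the shift along the tool's x, y, z in m, a list of three; "twist": the turn, a rotation vector about the tool's x, y, z in degrees, a list of three. In form: [{"gripper": gripper, "slide": [x, y, z], "twist": [rx, ry, rz]}, ...]. A call has 1 to 20 rows; each row is the pose to reach, as a shift and turn from the pose commanded when the call began, along the tool's axes at that moment; what a row does not reach only later rows make up. A row lasts 1/12 s, in which the tool goes at most 41.7 mm and 7.16 degrees, less where a joint would pass 70% of its speed; a pose out of reach is approached as far as the arm can. A call with a gripper value outside its range is refused whole. The fingers move at their own pace and stop on an object; "newtons" is the grip in N (left out, the last holds). Time passes only in rows, so rows that repeat a pose let the fingers close. It gives the time, the measured TCP pose, the force, the opening and the grip force at its end, in the units of the state.
- state(): the state, without advancing time (a new reading comes with each control period).
- get_image(name): name is "scene" or "side" or "wrist"; returns a dict with "img" (480x640x3 uint8, red, green, blue), "camera_matrix" (3x3 intrinsics, pixels), "T" (4x4, takes a point from camera to world coordinates); the wrist camera has in their place "tool_from_camera" (4x4, takes a point from camera to tool coordinates, whose origin is the TCP and whose axes are the flange's). Camera axes: x right, y down, z forward; pixel columns grow to the right and rows downward; lengths in m; the calibration is good to about 2 mm. A picture is of the moment at which its call begins: read the wrist's pose just before it. There is no depth.
- hand_in(): hands the job in; it is judged then, once.
Trained networks look in a picture, given as the dict that the camera call returned (one of the last four; its "shot" number tells which), for a name from the list of things; names that differ only in an ending like _2 or _b are one class to them, and where a whole thing is asked for, a point or a joint stands for the part that bears it (a point fixed in the world has none). Each returns a list of dicts, best first, with "score" (0 to 1); they miss things now and then, are a little off and sometimes report something else, mostly with a low value. They report only what shows in the picture. A call takes as long as a camera call. They do not tell look-alikes from the thing itself.
- find_in(label, picture): "bbox" ([left, top, width, height] as shares, 0 to 1, of the picture: columns of its width, rows of its height, round what is visible of it).
The state is a dict: "t": time; "joints": joint angles; "qvel": joint speeds; "joint_efforts": joint torques, N m; "eef_pos": TCP position; "ee_rot": TCP orientation; "force": force on the tool from outside, world axes, zero at the start; "moment": the same for the moment, N m; "grip_width": finger opening in m; "grasp_force": force on a finger pad.
Only numpy, scipy, OpenCV 4.12 (cv2) and the standard library are available. Lean on these libraries where they do the work, as an engineer would, in place of code of your own. Each camera call takes 0.05 s, during which the arm holds its last target. There are 200 camera calls.

TASK

The casting plate's rail has been reset for the next pour: slide the loose square tube across the plate, without lifting it, and press it against the rail's two locating pads one end at a time, first at the pad nearer the end stop, then at the other, until it lies parallel and flush on both. Then slide it along the rail until its end is pressed against the end stop, press its side once more against the rail between the two pads, and leave it lying there flush on both pads and at the stop. Press with about 12 N, held for a moment, each time, never with more than 25 N on the rail or 30 N on the stop, and leave the other things alone.

Things in the scene. Friction and masses are not known exactly. Their poses are not given: they have to be found in the camera images.
- plate: steel plate 250 x 380 x 8 mm fixed on the table. Origin on its underside, midway along it, 110 mm from the rail-side edge and 140 mm from the open edge; x square to the rail, towards it; y along the rail towards the end stop; z up. The face of the end stop is at y = 145 mm. Poses are not exact enough to tell contact: feel for it
- rail: dark angle iron 310 mm long, 35 mm high, locked under two fixed clamps, with two rigid brass pads (6 mm thick, 20 wide) on its front at y = 60 and -60 mm. Origin between the clamps (plate x 90, y 0, z 8), same axes; it does not show where the rail is set: the pad faces stand square at plate x = 36 to 60 mm, set afresh and not measured. Pressed: 4 to 25 N from the tube, held 0.15 s
- end_stop: dark steel block, fixed and rigid, at one end of the rail, 60 (x) x 20 (y) x 30 mm high, standing on the plate; origin: centre of its underside, at x 34, y 155, z 8 mm of the plate frame. Pressed: 4 to 30 N from the tube, held 0.15 s
- bar: loose square aluminium tube 30 x 30 x 220 mm, 0.3 to 0.5 kg, black end plugs; friction on the plate about 0.6 (bearing down on it eats the push), turns when pushed off its middle. Origin: centre of its underside; y along it, towards the end stop. Starts askew by up to 0.2 rad, its side 40 to 90 mm short of the pads, its end 25 to 60 mm short of the stop. Home: origin at plate y = 35 mm
- cone: small plaster cone, 30 mm wide, 35 mm high, standing loose on the open edge of the plate about opposite the middle of the rail; origin under its centre. Leave alone
- nut: loose brass collar, 28 mm wide, 14 mm high, lying on the plate's open corner at the end-stop side; origin under its centre. Leave alone
- bowl: white mixing bowl, 120 mm wide, 75 mm high; origin under its centre. Leave alone
- flask: two-part metal flask, 70 x 90 x 46 mm; origin under its centre. Leave alone
- die: small stepped plaster block, 40 x 40 x 40 mm, on the table beside the plate; origin under its centre. Leave alone
There are look-alikes about, which are no part of the job. Of the things that look like the bar, the smaller one is meant.

How it is judged:
On the way, in this order (a step that is already met when the one before it is completed fails the run):
1. the tube is pressed on the rail with at least 4 N, pushed at the pad nearer the end stop (more than 25 mm to that side of the rail's middle) (contact force between bar and rail above 4 N and y of the grasp point in the frame of plate above 0.025 m), for 0.15 s.
2. the tube is pressed on the rail with at least 4 N, pushed at the other pad (more than 25 mm to the other side), and lies parallel to the rail, so on both pads (contact force between bar and rail above 4 N and y of the grasp point in the frame of plate below -0.025 m and x of bar in the frame of plate between 0.019 and 0.047 m and angle between the y axis of bar and the y axis of plate, either way round below 0.013 rad), for 0.15 s.
3. the tube's end is pressed on the end stop with at least 4 N (contact force between bar and end_stop above 4 N), for 0.15 s.
4. with its end at the stop (within 2 mm) and lying parallel, the tube is pressed on the rail once more with at least 4 N, pushed from the side between the two pads (contact force between bar and rail above 4 N and y of the grasp point in the frame of plate above -0.065 m and x of bar in the frame of plate between 0.019 and 0.047 m and angle between the y axis of bar and the y axis of plate, either way round below 0.013 rad and y of bar in the frame of plate between 0.033 and 0.037 m), for 0.15 s.
At the end, for the whole second after the job is handed in: The tube lies flat and at rest along the rail, parallel to it within 0.013 rad, its middle at plate x 19 to 47 mm (the span of the rail's settings), its end within 2 mm of the end stop (x of bar in the frame of plate between 0.019 and 0.047 m and angle between the y axis of bar and the y axis of plate, either way round below 0.013 rad and y of bar in the frame of plate between 0.033 and 0.037 m and angle between bar's own z axis and vertical below 0.05 rad and linear speed of bar below 0.01 m/s); the robot touches nothing.
It fails at once if the tube is pressed on the rail with more than 25 N (contact force between bar and rail above 25 N).
It fails at once if the tube is pressed on the end stop with more than 30 N (contact force between bar and end_stop above 30 N).
It fails at once if the tube is lifted more than 10 mm off the plate or tipped over (z of bar in the frame of plate above 0.018 m or angle between bar's own z axis and vertical above 0.3 rad).
It fails at once if a bystander is moved more than 15 mm (distance of any of bowl, flask, die, cone, nut from where it was at the start of the episode above 0.015 m).
It also fails if it takes over 72 s, if anything falls off the work surface, if the arm or the gripper's body presses on something with over 40 N, if the wrist force passes 120 N, or if a joint passes its speed limit or range.

## Working session

There is one attempt and no reset: what is moved stays moved. The work goes in short steps, Python scripts to look and compute and a tool call to move; the robot and the scene stay as the last step left them, time stands still between calls to the robot, and variables do not carry over. Pictures are saved under pics/ and viewed, at most 13 in all, crops included, and the job is handed in when it is done.

Besides the shell and the picture viewer there is one more tool, called after "Call:" as name([rows], argument=value, ...), one row to a line, values as JSON. jog_arm: Moves the arm, as the interface text tells. Its arguments: {"type":"object","properties":{"steps":{"type":"array","items":{"type":"object","properties":{"gripper":{"type":"number"},"slide":{"type":"array","items":{"type":"number"}},"twist":{"type":"array","items":{"type":"number"}}}}},"newtons":{"type":"number"}},"required":["steps"]}

```bash
ls; mkdir -p pics; python3 - <<'E'
from workcell import *
import cv2,numpy as np
s=state(); print({k:np.round(v,3) for k,v in s.items()})
a=[]
for n in ["scene","side"]:
    p=get_image(n); cv2.imwrite(f"pics/{n}0.png",p["img"][:,:,::-1])
    print(n,p["camera_matrix"].tolist(),np.round(p["T"],4).tolist())
    for l in ["plate","rail","end_stop","bar","cone","nut","bowl","flask","die"]:
        for d in find_in(l,p)[:3]:
            b=np.array(d["bbox"])*[640,480,640,480]; print(l,round(d["score"],2),b.round())
E
```

```text
pics
{'t': np.float64(0.0), 'joints': array([ 0.285,  0.256,  0.107, -0.   , -1.424, -0.285]), 'qvel': array([-0.001, -0.   , -0.   , -0.   ,  0.001, -0.   ]), 'joint_efforts': array([-0.0000e+00, -3.8663e+01,  2.3793e+01,  5.3650e+00, -6.0000e-03,
       -0.0000e+00]), 'eef_pos': array([0.549, 0.   , 0.23 ]), 'ee_rot': array([ 2.22e+00, -2.22e+00, -2.00e-03]), 'force': array([ 0.254, -0.275,  1.195]), 'moment': array([ 0.004, -0.042,  0.021]), 'grasp_force': np.float64(0.0), 'grip_width': np.float64(0.085)}
scene [[437.6370217488762, 0.0, 322.0030602733026], [0.0, 437.6370217488762, 245.84062858288573], [0.0, 0.0, 1.0]] [[0.737, 0.522, -0.4294, 0.8189], [0.6759, -0.5679, 0.4697, -0.4537], [0.0013, -0.6364, -0.7714, 0.7675], [0.0, 0.0, 0.0, 1.0]]
plate 0.9 [262. 205. 193. 184.]
rail 0.73 [345. 245.  98. 127.]
end_stop 0.65 [403. 229.  33.  24.]
end_stop 0.52 [175. 349.  19.  21.]
bar 0.96 [ 85. 238. 123.  72.]
bar 0.83 [325. 235.  60.  85.]
cone 0.53 [315. 246.  15.  21.]
nut 0.69 [367. 218.  11.  11.]
nut 0.45 [262. 203. 193. 184.]
bowl 0.62 [126. 385.  76.  76.]
flask 0.85 [433. 142.  44.  43.]
flask 0.2 [123. 383.  79.  79.]
side [[498.1473455897153, 0.0, 329.3098307972481], [0.0, 498.1473455897153, 241.83249426533592], [0.0, 0.0, 1.0]] [[-0.7871, -0.3331, 0.5192, -0.2937], [-0.6167, 0.4037, -0.6758, 0.9457], [0.0155, -0.8521, -0.5232, 0.7811], [0.0, 0.0, 0.0, 1.0]]
plate 0.86 [230. 208. 143.  83.]
rail 0.88 [239. 204.  77.  53.]
end_stop 0.61 [247. 250.  24.  15.]
bar 0.96 [291. 216.  40.  47.]
bar 0.74 [416. 222.  13.  17.]
cone 0.49 [330. 237.  11.  17.]
nut 0.57 [230. 205. 143.  84.]
bowl 0.92 [381. 168.  36.  33.]
bowl 0.17 [246. 253.  24.  12.]
flask 0.76 [172. 304.  52.  44.]
```

View pics/scene0.png

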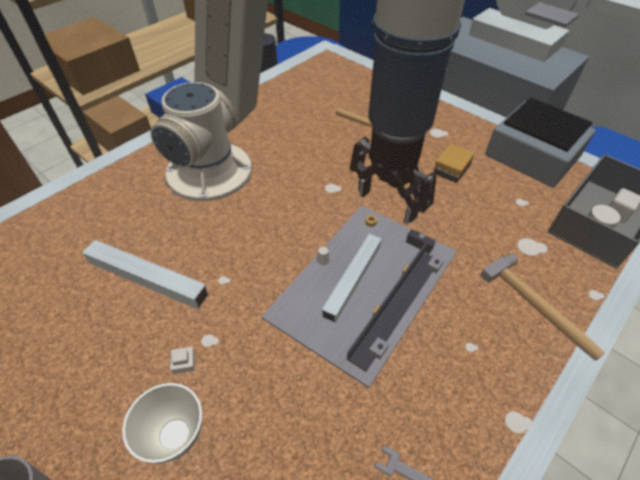

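```bash
python3 - <<'E'
import cv2
a=cv2.imread("pics/scene0.png")[195:395,255:465]
cv2.imwrite("pics/crop0.png",cv2.resize(a,None,fx=2.9,fy=2.9,interpolation=cv2.INTER_CUBIC))
E
```

```text
(no output)
```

View pics/crop0.png

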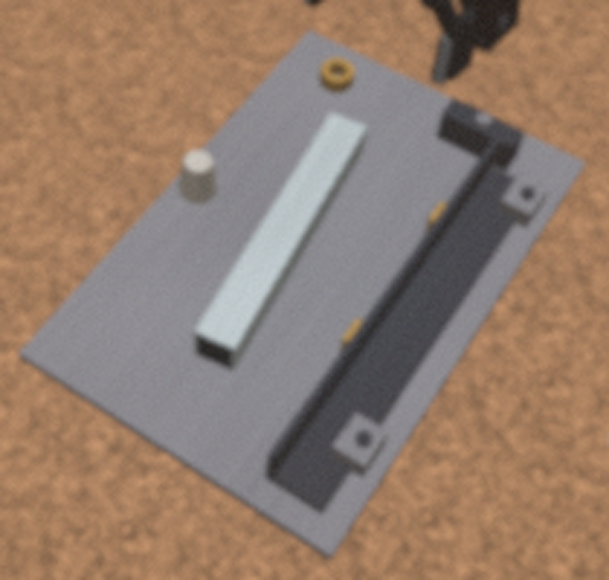

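Candidates for the bar: the big tube on the table at (145,272), and the smaller one on the plate at (354,277). I choose the one on the plate: it is smaller and lies next to the rail. The crop shows it askew, with the cone and nut on its open side and the end stop at the top right.

```bash
cat > h.py <<'E'
import numpy as np,cv2
from scipy.optimize import least_squares
def ray(p,uv,z):
    K,T=np.array(p["camera_matrix"]),np.array(p["T"])
    d=T[:3,:3]@np.linalg.solve(K,[uv[0],uv[1],1]); return (T[:3,3]+d*(z-T[2,3])/d[2])[:2]
def fitrect(pts,model):   # pts world ; model local ; -> x,y,th
    f=lambda q:(np.c_[np.cos(q[2])*model[:,0]-np.sin(q[2])*model[:,1]+q[0],np.sin(q[2])*model[:,0]+np.cos(q[2])*model[:,1]+q[1]]-pts).ravel()
    d,e=pts[1]-pts[0],model[1]-model[0]
    r=least_squares(f,[*pts.mean(0),np.arctan2(d[1],d[0])-np.arctan2(e[1],e[0])]); return r.x,r.fun.reshape(-1,2)
E
python3 - <<'E'
from workcell import *
from h import *
p=get_image("scene")
px=lambda l:[np.array(c)/2.9+[255,195] for c in l]
P=np.array([ray(p,u,.008) for u in px([(312,30),(583,162),(330,557),(22,353)])])
q,r=fitrect(P,np.array([[-.14,.19],[.11,.19],[.11,-.19],[-.14,-.19]])); print("plate",q.round(4),(r*1e3).round(1).tolist())
B=np.array([ray(p,u,.038) for u in px([(333,112),(367,126),(234,349),(197,333)])])
b,r=fitrect(B,np.array([[-.015,.11],[.015,.11],[.015,-.11],[-.015,-.11]])); print("bar",b.round(4),(r*1e3).round(1).tolist())
c,s=np.cos(q[2]),np.sin(q[2]);R=np.array([[c,-s],[s,c]])
loc=lambda w:((np.array(w)-q[:2])@R*1e3).round(1)
print("bar in plate",loc(b[:2]),b[2]-q[2],loc(B).tolist())
print("pads (z .038)",[loc(ray(p,u,.036)).tolist() for u in px([(437,211),(352,330)])])
print("cone,nut",[loc(ray(p,u,.01)) for u in px([(199,192),(337,75)])])
print("stop top face front corners",[loc(ray(p,u,.038)) for u in px([(441,122),(500,145)])])
E
```

```text
plate [ 5.443e-01 -5.000e-04  1.313e-01] [[-1.7, -0.4], [2.6, 1.9], [1.1, 0.3], [-2.0, -1.8]]
bar [ 0.508  -0.0156  0.2498] [[-0.6, -0.7], [0.7, 0.3], [1.4, 0.2], [-1.5, 0.2]]
bar in plate [-38.  -10.3] 0.11848882118717916 [[-65.2, 97.8], [-36.9, 100.5], [-11.5, -117.7], [-38.4, -121.7]]
pads (z .038) [[43.9, 61.3], [44.3, -59.3]]
cone,nut [array([-117.1,   -6.3]), array([-93.8, 156.3])]
stop top face front corners [array([  7.1, 136.2]), array([ 53.8, 141.4])]
```

Call:
jog_arm([
  {"gripper":-1,"slide":[-0.02,0.03,0.02],"twist":[0,0,-4]},
  {"gripper":-1,"slide":[-0.035,0.06,0.05],"twist":[0,0,-7.5]},
  {"gripper":-1,"slide":[-0.048,0.097,0.08],"twist":[0,0,-7.5]},
  {"gripper":-1,"slide":[-0.048,0.097,0.11],"twist":[0,0,-7.5]},
  {"gripper":-1,"slide":[-0.048,0.097,0.13],"twist":[0,0,-7.5]},
  {"gripper":-1,"slide":[-0.048,0.097,0.13],"twist":[0,0,-7.5]},
  {"gripper":-1,"slide":[-0.048,0.097,0.13],"twist":[0,0,-7.5]},
  {"gripper":-1,"slide":[-0.048,0.097,0.13],"twist":[0,0,-7.5]},
  {"gripper":-1,"slide":[-0.048,0.097,0.13],"twist":[0,0,-7.5]},
  {"gripper":-1,"slide":[-0.048,0.097,0.13],"twist":[0,0,-7.5]},
])

```text
t: 1.88
eef_pos: [0.4543, 0.0483, 0.1027]
ee_rot: [-2.36, 2.07, -0.002]
force: [-0.4, 0.4, 0.7]
grip_width: -0.0001
grasp_force: 0.0
```

```bash
python3 - <<'E'
from workcell import *
from h import *
s=state(); print(s["eef_pos"],s["ee_rot"],s["grip_width"],s["force"])
p=get_image("scene"); cv2.imwrite("pics/s1.png",cv2.resize(p["img"][150:400,225:475,::-1],(600,600)))
p=get_image("side"); cv2.imwrite("pics/w1.png",cv2.resize(p["img"][150:350,200:400,::-1],(600,600),interpolation=cv2.INTER_CUBIC))
E
```

```text
[0.45432784 0.0482852  0.10267387] [-2.35971292e+00  2.07016238e+00 -2.17498663e-03] -0.00014869526353358068 [-0.44914634  0.44740297  0.66449424]
```

View pics/w1.png

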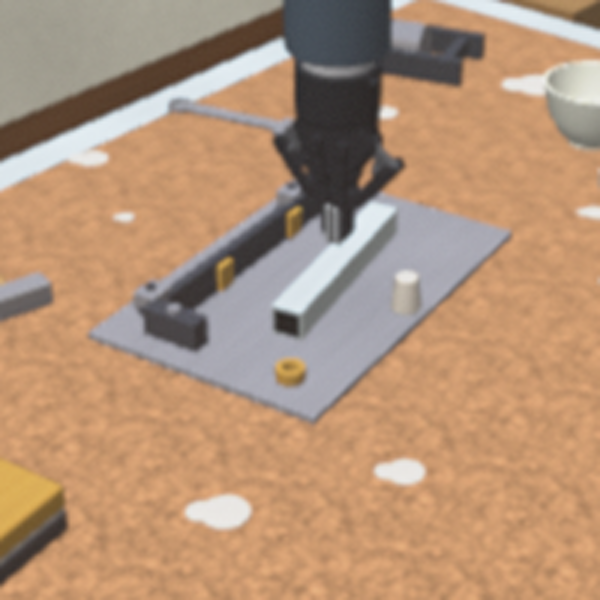

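The side view shows the shut fingers above the open side of the bar, with the cone and nut clear of them. Next: go down.

Call:
jog_arm([
  {"gripper":-1,"slide":[0,0.002,0.03]},
  {"gripper":-1,"slide":[0,0.002,0.055]},
  {"gripper":-1,"slide":[0,0.002,0.072]},
  {"gripper":-1,"slide":[0,0.002,0.083]},
  {"gripper":-1,"slide":[0,0.002,0.085]},
  {"gripper":-1,"slide":[0,0.002,0.085]},
  {"gripper":-1,"slide":[0,0.002,0.085]},
])

```text
invalid input at $.steps[0]: expected keys gripper, slide, twist
```

Call:
jog_arm([
  {"gripper":-1,"slide":[0,-0.003,0]},
  {"gripper":-1,"slide":[0,-0.006,0]},
  {"gripper":-1,"slide":[0,-0.009,0]},
  {"gripper":-1,"slide":[0,-0.012,0]},
  {"gripper":-1,"slide":[0,-0.015,0]},
  {"gripper":-1,"slide":[0,-0.018,0]},
  {"gripper":-1,"slide":[0,-0.02,0]},
  {"gripper":-1,"slide":[0,-0.02,0]},
])

```text
invalid input at $.steps[0]: expected keys gripper, slide, twist
```

```bash
cat >> h.py <<'E'
def pl(w,q=(.5443,-.0005,.1313)):
    c,s=np.cos(q[2]),np.sin(q[2]); return (np.array(w)[:2]-q[:2])@np.array([[c,-s],[s,c]])*1e3
E
cat > look.py <<'E'
from workcell import *
from h import *
import sys
s=state(); p=get_image("scene"); print("t",s["t"],"tcp plate",pl(s["eef_pos"]).round(1),s["eef_pos"][2].round(4),"F",s["force"].round(1))
cv2.imwrite(f"pics/{sys.argv[1]}.png",cv2.resize(p["img"][195:395,255:465,::-1],None,fx=2.9,fy=2.9,interpolation=cv2.INTER_CUBIC))
E
python3 look.py a1
```

```text
t 1.9833 tcp plate [-83.4  60.1] 0.1021 F [-0.2  0.8  0.2]
```

View pics/a1.png

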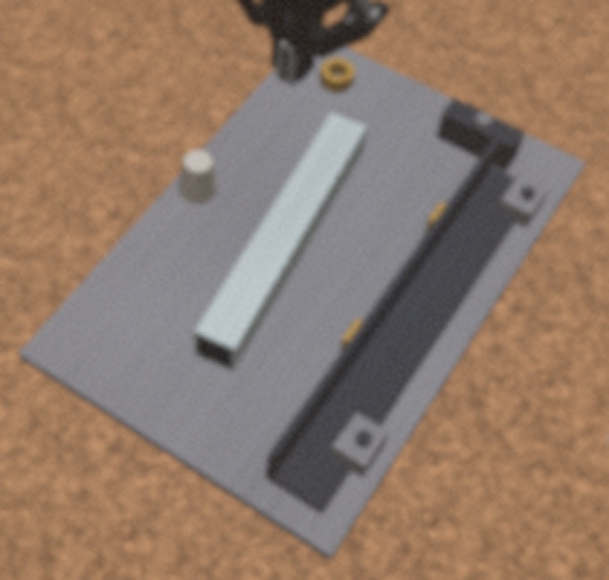

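Nothing moved: the rows need "twist". The bar is still where it started, its top corners at crop (333,112) and (197,333).

Call:
jog_arm([
  {"gripper":-1,"slide":[0,0.002,0.03],"twist":[0,0,0]},
  {"gripper":-1,"slide":[0,0.002,0.055],"twist":[0,0,0]},
  {"gripper":-1,"slide":[0,0.002,0.072],"twist":[0,0,0]},
  {"gripper":-1,"slide":[0,0.002,0.083],"twist":[0,0,0]},
  {"gripper":-1,"slide":[0,0.002,0.085],"twist":[0,0,0]},
  {"gripper":-1,"slide":[0,0.002,0.085],"twist":[0,0,0]},
  {"gripper":-1,"slide":[0,0.002,0.085],"twist":[0,0,0]},
])

```text
t: 2.62
eef_pos: [0.4518, 0.048, 0.0171]
ee_rot: [-2.361, 2.07, -0.001]
force: [0.0, -0.5, -0.3]
grip_width: -0.0001
grasp_force: 0.0
```

Call:
jog_arm([
  {"gripper":-1,"slide":[0,-0.003,0],"twist":[0,0,0]},
  {"gripper":-1,"slide":[0,-0.006,0],"twist":[0,0,0]},
  {"gripper":-1,"slide":[0,-0.009,0],"twist":[0,0,0]},
  {"gripper":-1,"slide":[0,-0.012,0],"twist":[0,0,0]},
  {"gripper":-1,"slide":[0,-0.015,0],"twist":[0,0,0]},
  {"gripper":-1,"slide":[0,-0.018,0],"twist":[0,0,0]},
  {"gripper":-1,"slide":[0,-0.02,0],"twist":[0,0,0]},
  {"gripper":-1,"slide":[0,-0.02,0],"twist":[0,0,0]},
])

```text
t: 3.28
eef_pos: [0.4713, 0.0505, 0.0162]
ee_rot: [-2.362, 2.071, -0.0]
force: [-0.7, 0.6, -0.0]
grip_width: -0.0001
grasp_force: 0.2
```

```bash
cat >> h.py <<'E'
def barpose(p):   # bright top of the tube -> pose in plate frame (mm, mm, rad)
    im=p["img"].astype(int); m=((im.min(2)>150)).astype(np.uint8); m[:, :265]=0; m[:,455:]=0; m[:205]=0; m[390:]=0
    n,l,st,_=cv2.connectedComponentsWithStats(m); i=1+np.argmax(st[1:,4])
    c=cv2.findContours((l==i).astype(np.uint8),0,1)[0][0].reshape(-1,2)
    w=np.array([pl(ray(p,u,.038)) for u in c],np.float32)
    (x,y),(a,b),t=cv2.minAreaRect(w); pts=cv2.boxPoints(((x,y),(a,b),t)); e=[pts[1]-pts[0],pts[2]-pts[1]]; e=max(e,key=np.linalg.norm)
    e=e*np.sign(e[1]); return round(x,1),round(y,1),round(float(np.arctan2(-e[0],e[1])),3),(round(a),round(b))
E
echo 'print("bar",barpose(p))' >> look.py
python3 look.py a2
```

```text
t 3.2833 tcp plate [-65.7  60.1] 0.0162 F [-0.7  0.6 -0. ]
bar (-35.5, -14.5, 0.04, (32, 213))
```

View pics/a2.png

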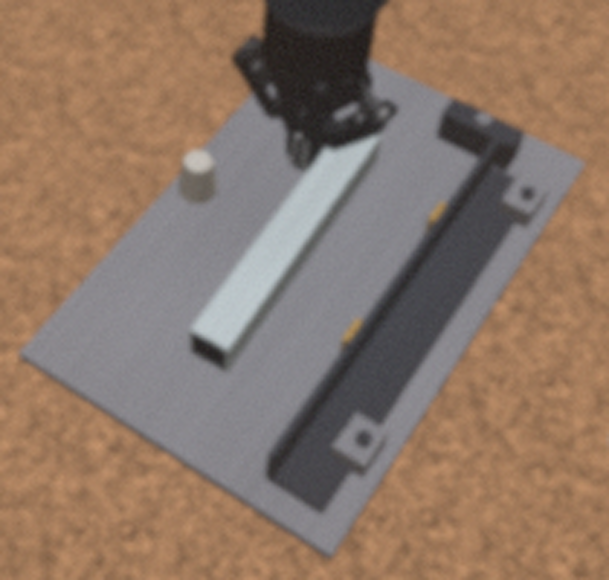

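Bar angle is now 0.04 rad. 5 mm more makes it about parallel, then I push at its middle.

Call:
jog_arm([
  {"gripper":-1,"slide":[0,-0.003,0],"twist":[0,0,0]},
  {"gripper":-1,"slide":[0,-0.006,0],"twist":[0,0,0]},
  {"gripper":-1,"slide":[0,-0.006,0],"twist":[0,0,0]},
  {"gripper":-1,"slide":[0,0.003,0],"twist":[0,0,0]},
  {"gripper":-1,"slide":[0,0.006,0],"twist":[0,0,0]},
  {"gripper":-1,"slide":[0.01,0.006,0],"twist":[0,0,0]},
  {"gripper":-1,"slide":[0.025,0.006,0],"twist":[0,0,0]},
  {"gripper":-1,"slide":[0.045,0.006,0],"twist":[0,0,0]},
  {"gripper":-1,"slide":[0.06,0.006,0],"twist":[0,0,0]},
  {"gripper":-1,"slide":[0.072,0.006,0],"twist":[0,0,0]},
  {"gripper":-1,"slide":[0.072,0.006,0],"twist":[0,0,0]},
  {"gripper":-1,"slide":[0.072,0.006,0],"twist":[0,0,0]},
])

```text
t: 4.33
eef_pos: [0.4742, -0.0225, 0.0164]
ee_rot: [-2.36, 2.073, -0.0]
force: [0.2, -0.1, -0.4]
grip_width: -0.0001
grasp_force: 0.0
```

```bash
python3 look.py a3
```

```text
t 4.3333 tcp plate [-72.3 -12.6] 0.0164 F [ 0.2 -0.1 -0.4]
bar (-32.9, -10.9, -0.002, (221, 32))
```

Call:
jog_arm([
  {"gripper":-1,"slide":[0,-0.005,0],"twist":[0,0,0]},
  {"gripper":-1,"slide":[0,-0.01,0],"twist":[0,0,0]},
  {"gripper":-1,"slide":[0,-0.014,0],"twist":[0,0,0]},
  {"gripper":-1,"slide":[0,-0.018,0],"twist":[0,0,0]},
  {"gripper":-1,"slide":[0,-0.022,0],"twist":[0,0,0]},
  {"gripper":-1,"slide":[0,-0.026,0],"twist":[0,0,0]},
  {"gripper":-1,"slide":[0,-0.03,0],"twist":[0,0,0]},
  {"gripper":-1,"slide":[0,-0.034,0],"twist":[0,0,0]},
  {"gripper":-1,"slide":[0,-0.038,0],"twist":[0,0,0]},
  {"gripper":-1,"slide":[0,-0.042,0],"twist":[0,0,0]},
  {"gripper":-1,"slide":[0,-0.046,0],"twist":[0,0,0]},
  {"gripper":-1,"slide":[0,-0.05,0],"twist":[0,0,0]},
  {"gripper":-1,"slide":[0,-0.054,0],"twist":[0,0,0]},
  {"gripper":-1,"slide":[0,-0.054,0],"twist":[0,0,0]},
])

```text
t: 5.55
eef_pos: [0.529, -0.0146, 0.0163]
ee_rot: [-2.362, 2.071, -0.001]
force: [-1.0, -0.8, -0.2]
grip_width: 0.0001
grasp_force: 0.2
```

```bash
python3 look.py a4
```

```text
t 5.55 tcp plate [-17. -12.] 0.0163 F [-1.  -0.8 -0.2]
bar (9.6, -55.9, 0.003, (32, 132))
```

View pics/a4.png

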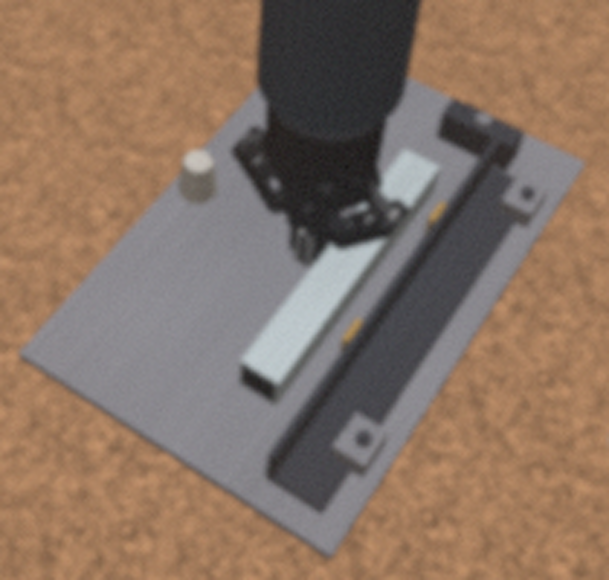

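The bar lies parallel, about 15 mm short of the pads (crop 437,211 and 352,330). I'll move it 6 mm nearer, then go to the pad by the stop.

Call:
jog_arm([
  {"gripper":-1,"slide":[0,-0.003,0],"twist":[0,0,0]},
  {"gripper":-1,"slide":[0,-0.006,0],"twist":[0,0,0]},
  {"gripper":-1,"slide":[0,-0.006,0],"twist":[0,0,0]},
  {"gripper":-1,"slide":[0,0.002,0],"twist":[0,0,0]},
  {"gripper":-1,"slide":[-0.01,0.002,0],"twist":[0,0,0]},
  {"gripper":-1,"slide":[-0.03,0.002,0],"twist":[0,0,0]},
  {"gripper":-1,"slide":[-0.05,0.002,0],"twist":[0,0,0]},
  {"gripper":-1,"slide":[-0.072,0.002,0],"twist":[0,0,0]},
  {"gripper":-1,"slide":[-0.072,0.002,0],"twist":[0,0,0]},
  {"gripper":-1,"slide":[-0.072,-0.002,0],"twist":[0,0,0]},
  {"gripper":-1,"slide":[-0.072,-0.006,0],"twist":[0,0,0]},
  {"gripper":-1,"slide":[-0.072,-0.009,0],"twist":[0,0,0]},
  {"gripper":-1,"slide":[-0.072,-0.012,0],"twist":[0,0,0]},
  {"gripper":-1,"slide":[-0.072,-0.012,0],"twist":[0,0,0]},
])

```text
t: 6.77
eef_pos: [0.5308, 0.0577, 0.0161]
ee_rot: [2.361, -2.072, -0.0]
force: [-0.7, -0.3, 0.2]
grip_width: -0.0002
grasp_force: 0.3
```

Call:
jog_arm([
  {"gripper":-1,"slide":[0,-0.0005,0],"twist":[0,0,0]},
  {"gripper":-1,"slide":[0,-0.001,0],"twist":[0,0,0]},
  {"gripper":-1,"slide":[0,-0.0015,0],"twist":[0,0,0]},
  {"gripper":-1,"slide":[0,-0.002,0],"twist":[0,0,0]},
  {"gripper":-1,"slide":[0,-0.002,0],"twist":[0,0,0]},
])

```text
t: 7.18
eef_pos: [0.5323, 0.0584, 0.0162]
ee_rot: [2.362, -2.071, 0.0]
force: [-1.4, -1.0, -0.3]
grip_width: 0.0001
grasp_force: 0.5
```

```bash
python3 look.py a5
```

```text
t 7.1833 tcp plate [-4.2 59.9] 0.0162 F [-1.4 -1.  -0.3]
bar (18.7, -15.8, -0.054, (214, 31))
```

Call:
jog_arm([
  {"gripper":-1,"slide":[0,-0.0005,0],"twist":[0,0,0]},
  {"gripper":-1,"slide":[0,-0.001,0],"twist":[0,0,0]},
  {"gripper":-1,"slide":[0,-0.0015,0],"twist":[0,0,0]},
  {"gripper":-1,"slide":[0,-0.0015,0],"twist":[0,0,0]},
])

```text
t: 7.57
eef_pos: [0.5339, 0.0588, 0.0162]
ee_rot: [-2.362, 2.071, 0.0]
force: [-1.7, -0.1, 0.0]
grip_width: 0.0002
grasp_force: 0.5
```

Call:
jog_arm([
  {"gripper":-1,"slide":[0,-0.0005,0],"twist":[0,0,0]},
  {"gripper":-1,"slide":[0,-0.001,0],"twist":[0,0,0]},
  {"gripper":-1,"slide":[0,-0.001,0],"twist":[0,0,0]},
])

```text
t: 7.82
eef_pos: [0.534, 0.0588, 0.0161]
ee_rot: [2.361, -2.071, -0.002]
force: [-4.6, -0.0, 1.6]
grip_width: 0.0001
grasp_force: 2.3
```

Call:
jog_arm([
  {"gripper":-1,"slide":[0,-0.0005,0],"twist":[0,0,0]},
  {"gripper":-1,"slide":[0,-0.001,0],"twist":[0,0,0]},
  {"gripper":-1,"slide":[0,-0.001,0],"twist":[0,0,0]},
])

```text
t: 8.07
eef_pos: [0.5342, 0.0587, 0.0161]
ee_rot: [2.36, -2.07, -0.003]
force: [-7.3, 1.3, 5.1]
grip_width: 0.0002
grasp_force: 3.9
```

Call:
jog_arm([
  {"gripper":-1,"slide":[0,-0.0005,0],"twist":[0,0,0]},
  {"gripper":-1,"slide":[0,-0.001,0],"twist":[0,0,0]},
  {"gripper":-1,"slide":[0,-0.0012,0],"twist":[0,0,0]},
  {"gripper":-1,"slide":[0,-0.0012,0],"twist":[0,0,0]},
  {"gripper":-1,"slide":[0,-0.0012,0],"twist":[0,0,0]},
  {"gripper":-1,"slide":[0,-0.0012,0],"twist":[0,0,0]},
])

```text
t: 8.57
eef_pos: [0.5343, 0.0588, 0.0161]
ee_rot: [2.359, -2.07, -0.005]
force: [-11.6, 1.5, 7.2]
grip_width: 0.0001
grasp_force: 5.6
```

```bash
python3 look.py a6
```

```text
t 8.5667 tcp plate [-2.2 60.1] 0.0161 F [-11.6   1.5   7.2]
bar (19.5, -16.2, -0.066, (213, 31))
```

Call:
jog_arm([
  {"gripper":-1,"slide":[0,0.004,0],"twist":[0,0,0]},
  {"gripper":-1,"slide":[0,0.012,0],"twist":[0,0,0]},
  {"gripper":-1,"slide":[0.01,0.02,0],"twist":[0,0,0]},
  {"gripper":-1,"slide":[0.04,0.02,0],"twist":[0,0,0]},
  {"gripper":-1,"slide":[0.07,0.02,0],"twist":[0,0,0]},
  {"gripper":-1,"slide":[0.1,0.02,0],"twist":[0,0,0]},
  {"gripper":-1,"slide":[0.12,0.02,0],"twist":[0,0,0]},
  {"gripper":-1,"slide":[0.12,0.02,0],"twist":[0,0,0]},
  {"gripper":-1,"slide":[0.12,0.018,0],"twist":[0,0,0]},
  {"gripper":-1,"slide":[0.12,0.014,0],"twist":[0,0,0]},
  {"gripper":-1,"slide":[0.12,0.011,0],"twist":[0,0,0]},
  {"gripper":-1,"slide":[0.12,0.009,0],"twist":[0,0,0]},
  {"gripper":-1,"slide":[0.12,0.008,0],"twist":[0,0,0]},
  {"gripper":-1,"slide":[0.12,0.007,0],"twist":[0,0,0]},
  {"gripper":-1,"slide":[0.12,0.007,0],"twist":[0,0,0]},
])

```text
t: 9.87
eef_pos: [0.5455, -0.0604, 0.0161]
ee_rot: [2.362, -2.071, -0.001]
force: [-3.0, -0.0, 1.4]
grip_width: 0.0002
grasp_force: 1.3
```

```bash
python3 look.py a7
```

```text
t 9.8667 tcp plate [ -6.7 -59.6] 0.0161 F [-3.  -0.   1.4]
bar (24.4, 47.9, -0.043, (100, 31))
```

Call:
jog_arm([
  {"gripper":-1,"slide":[0,-0.0007,0],"twist":[0,0,0]},
  {"gripper":-1,"slide":[0,-0.0014,0],"twist":[0,0,0]},
  {"gripper":-1,"slide":[0,-0.002,0],"twist":[0,0,0]},
  {"gripper":-1,"slide":[0,-0.0025,0],"twist":[0,0,0]},
  {"gripper":-1,"slide":[0,-0.003,0],"twist":[0,0,0]},
  {"gripper":-1,"slide":[0,-0.003,0],"twist":[0,0,0]},
])

```text
t: 10.42
eef_pos: [0.5488, -0.0604, 0.0162]
ee_rot: [-2.362, 2.071, -0.0]
force: [-0.9, -0.4, 0.3]
grip_width: 0.0003
grasp_force: 0.7
```

Call:
jog_arm([
  {"gripper":-1,"slide":[0,-0.0005,0],"twist":[0,0,0]},
  {"gripper":-1,"slide":[0,-0.001,0],"twist":[0,0,0]},
  {"gripper":-1,"slide":[0,-0.0015,0],"twist":[0,0,0]},
  {"gripper":-1,"slide":[0,-0.0015,0],"twist":[0,0,0]},
])

```text
t: 10.75
eef_pos: [0.5503, -0.0602, 0.0162]
ee_rot: [-2.362, 2.071, -0.0]
force: [-0.7, -0.9, -1.6]
grip_width: 0.0
grasp_force: 0.6
```

Call:
jog_arm([
  {"gripper":-1,"slide":[0,-0.0005,0],"twist":[0,0,0]},
  {"gripper":-1,"slide":[0,-0.001,0],"twist":[0,0,0]},
  {"gripper":-1,"slide":[0,-0.0015,0],"twist":[0,0,0]},
  {"gripper":-1,"slide":[0,-0.0015,0],"twist":[0,0,0]},
])

```text
t: 11.08
eef_pos: [0.5509, -0.0601, 0.0162]
ee_rot: [2.361, -2.071, -0.002]
force: [-4.8, -0.6, 2.9]
grip_width: -0.0
grasp_force: 2.4
```

Contact. Now press.

Call:
jog_arm([
  {"gripper":-1,"slide":[0,-0.0005,0],"twist":[0,0,0]},
  {"gripper":-1,"slide":[0,-0.001,0],"twist":[0,0,0]},
  {"gripper":-1,"slide":[0,-0.0015,0],"twist":[0,0,0]},
  {"gripper":-1,"slide":[0,-0.0015,0],"twist":[0,0,0]},
  {"gripper":-1,"slide":[0,-0.0015,0],"twist":[0,0,0]},
])

```text
t: 11.5
eef_pos: [0.5509, -0.0601, 0.0162]
ee_rot: [2.359, -2.07, -0.004]
force: [-9.3, -0.2, 6.3]
grip_width: 0.0001
grasp_force: 4.6
```

Call:
jog_arm([
  {"gripper":-1,"slide":[0,-0.0005,0],"twist":[0,0,0]},
  {"gripper":-1,"slide":[0,-0.0006,0],"twist":[0,0,0]},
  {"gripper":-1,"slide":[0,-0.0006,0],"twist":[0,0,0]},
  {"gripper":-1,"slide":[0,-0.0006,0],"twist":[0,0,0]},
])

```text
t: 11.83
eef_pos: [0.5509, -0.0602, 0.0162]
ee_rot: [2.359, -2.069, -0.006]
force: [-11.0, -0.7, 8.0]
grip_width: -0.0
grasp_force: 5.4
```

```bash
python3 look.py a8
```

```text
t 11.8333 tcp plate [ -1.2 -60. ] 0.0162 F [-11.   -0.7   8. ]
bar (25.0, 48.0, 0.004, (31, 101))
```

Call:
jog_arm([
  {"gripper":-1,"slide":[0,0.004,0],"twist":[0,0,0]},
  {"gripper":-1,"slide":[0,0.012,0],"twist":[0,0,0]},
  {"gripper":-1,"slide":[0.01,0.02,0],"twist":[0,0,0]},
  {"gripper":-1,"slide":[0.04,0.02,0],"twist":[0,0,0]},
  {"gripper":-1,"slide":[0.07,0.02,0],"twist":[0,0,0]},
  {"gripper":-1,"slide":[0.095,0.02,0],"twist":[0,0,0]},
  {"gripper":-1,"slide":[0.095,0.02,0],"twist":[0,0,0]},
  {"gripper":-1,"slide":[0.095,0.02,0],"twist":[0,0,0]},
])

```text
t: 12.55
eef_pos: [0.5464, -0.1581, 0.0163]
ee_rot: [-2.359, 2.074, -0.001]
force: [-0.2, 0.2, -0.3]
grip_width: -0.0001
grasp_force: 0.0
```

```bash
python3 look.py a9
```

```text
t 12.55 tcp plate [ -18.6 -156.5] 0.0163 F [-0.2  0.2 -0.3]
bar (25.2, -11.8, 0.004, (32, 221))
```

View pics/a9.png

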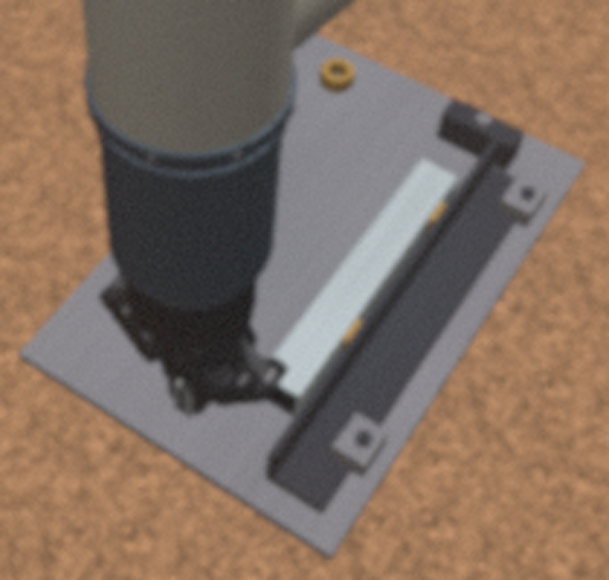

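The tube lies flush on both pads (437,211 and 352,330), about 47 mm short of the stop. Next: go behind its open end and slide it along.

Call:
jog_arm([
  {"gripper":-1,"slide":[0,-0.015,0],"twist":[0,0,0]},
  {"gripper":-1,"slide":[0,-0.03,0],"twist":[0,0,0]},
  {"gripper":-1,"slide":[0,-0.043,0],"twist":[0,0,0]},
  {"gripper":-1,"slide":[0,-0.043,0],"twist":[0,0,0]},
  {"gripper":-1,"slide":[-0.008,-0.043,0],"twist":[0,0,0]},
  {"gripper":-1,"slide":[-0.016,-0.043,0],"twist":[0,0,0]},
  {"gripper":-1,"slide":[-0.02,-0.043,0],"twist":[0,0,0]},
  {"gripper":-1,"slide":[-0.023,-0.043,0],"twist":[0,0,0]},
  {"gripper":-1,"slide":[-0.026,-0.043,0],"twist":[0,0,0]},
  {"gripper":-1,"slide":[-0.03,-0.043,0],"twist":[0,0,0]},
  {"gripper":-1,"slide":[-0.033,-0.043,0],"twist":[0,0,0]},
  {"gripper":-1,"slide":[-0.036,-0.043,0],"twist":[0,0,0]},
  {"gripper":-1,"slide":[-0.04,-0.043,0],"twist":[0,0,0]},
  {"gripper":-1,"slide":[-0.043,-0.043,0],"twist":[0,0,0]},
  {"gripper":-1,"slide":[-0.046,-0.043,0],"twist":[0,0,0]},
  {"gripper":-1,"slide":[-0.05,-0.043,0],"twist":[0,0,0]},
  {"gripper":-1,"slide":[-0.05,-0.043,0],"twist":[0,0,0]},
])

```text
t: 14.02
eef_pos: [0.5823, -0.1008, 0.0163]
ee_rot: [-2.362, 2.071, 0.0]
force: [0.3, -1.5, -0.8]
grip_width: 0.0001
grasp_force: 0.8
```

```bash
python3 look.py b1
```

```text
t 14.0167 tcp plate [  24.5 -104.4] 0.0163 F [ 0.3 -1.5 -0.8]
bar (23.8, 45.6, 0.033, (31, 160))
```

View pics/b1.png

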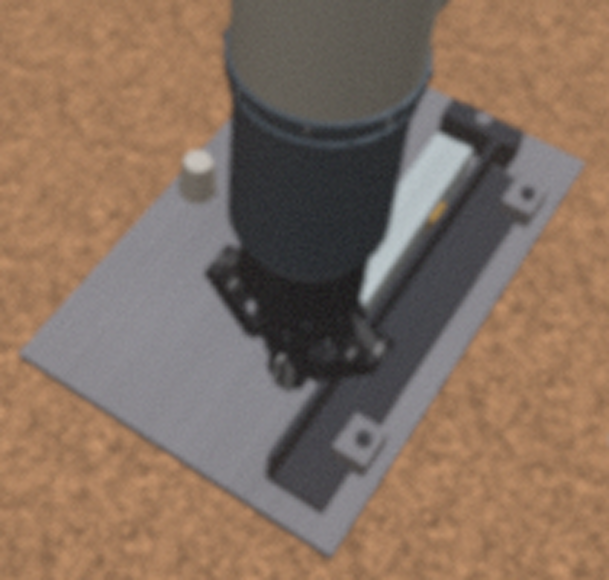

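18 mm remain between the tube end (about 450,140) and the stop. Continuing, then creeping.

Call:
jog_arm([
  {"gripper":-1,"slide":[-0.003,0,0],"twist":[0,0,0]},
  {"gripper":-1,"slide":[-0.006,0,0],"twist":[0,0,0]},
  {"gripper":-1,"slide":[-0.009,0,0],"twist":[0,0,0]},
  {"gripper":-1,"slide":[-0.011,0,0],"twist":[0,0,0]},
  {"gripper":-1,"slide":[-0.013,0,0],"twist":[0,0,0]},
  {"gripper":-1,"slide":[-0.014,0,0],"twist":[0,0,0]},
  {"gripper":-1,"slide":[-0.0145,0,0],"twist":[0,0,0]},
  {"gripper":-1,"slide":[-0.015,0,0],"twist":[0,0,0]},
  {"gripper":-1,"slide":[-0.015,0,0],"twist":[0,0,0]},
])

```text
t: 14.82
eef_pos: [0.5803, -0.0865, 0.0163]
ee_rot: [2.362, -2.071, -0.0]
force: [-1.5, -4.2, 2.0]
grip_width: 0.0003
grasp_force: 1.7
```

Call:
jog_arm([
  {"gripper":-1,"slide":[-0.0005,0,0],"twist":[0,0,0]},
  {"gripper":-1,"slide":[-0.001,0,0],"twist":[0,0,0]},
  {"gripper":-1,"slide":[-0.0015,0,0],"twist":[0,0,0]},
  {"gripper":-1,"slide":[-0.0015,0,0],"twist":[0,0,0]},
])

```text
t: 15.15
eef_pos: [0.5801, -0.0851, 0.0163]
ee_rot: [2.362, -2.071, -0.0]
force: [-1.8, -4.0, 0.9]
grip_width: 0.0002
grasp_force: 2.1
```

Call:
jog_arm([
  {"gripper":-1,"slide":[-0.0005,0,0],"twist":[0,0,0]},
  {"gripper":-1,"slide":[-0.001,0,0],"twist":[0,0,0]},
  {"gripper":-1,"slide":[-0.0015,0,0],"twist":[0,0,0]},
  {"gripper":-1,"slide":[-0.0015,0,0],"twist":[0,0,0]},
])

```text
t: 15.48
eef_pos: [0.5799, -0.0836, 0.0163]
ee_rot: [2.362, -2.071, -0.0]
force: [-2.6, -4.7, 1.9]
grip_width: -0.0001
grasp_force: 2.1
```

```bash
python3 look.py b2
```

```text
t 15.4833 tcp plate [ 24.4 -87. ] 0.0163 F [-2.6 -4.7  1.9]
bar (24.6, 63.7, 0.018, (30, 158))
```

View pics/b2.png

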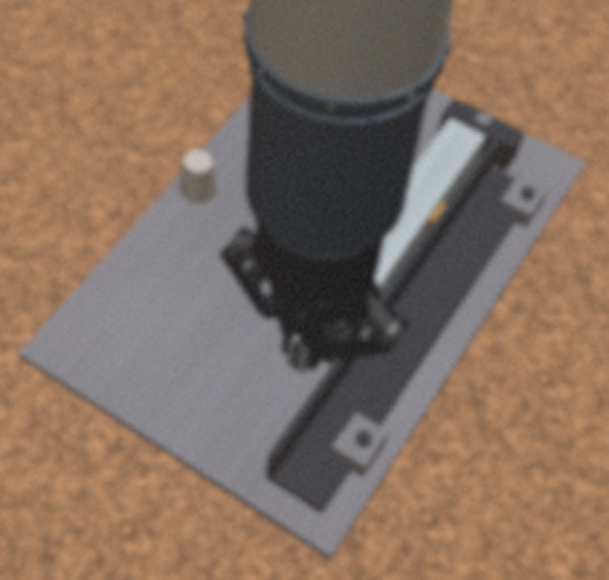

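The tube end (462,122) is about 2 mm from the stop; creeping on.

Call:
jog_arm([
  {"gripper":-1,"slide":[-0.0005,0,0],"twist":[0,0,0]},
  {"gripper":-1,"slide":[-0.001,0,0],"twist":[0,0,0]},
  {"gripper":-1,"slide":[-0.0015,0,0],"twist":[0,0,0]},
  {"gripper":-1,"slide":[-0.0015,0,0],"twist":[0,0,0]},
])

```text
t: 15.87
eef_pos: [0.5797, -0.0823, 0.0163]
ee_rot: [2.362, -2.071, 0.0]
force: [-2.4, -5.6, 0.7]
grip_width: -0.0002
grasp_force: 2.5
```

Call:
jog_arm([
  {"gripper":-1,"slide":[-0.0005,0,0],"twist":[0,0,0]},
  {"gripper":-1,"slide":[-0.001,0,0],"twist":[0,0,0]},
  {"gripper":-1,"slide":[-0.0015,0,0],"twist":[0,0,0]},
  {"gripper":-1,"slide":[-0.0015,0,0],"twist":[0,0,0]},
])

```text
t: 16.2
eef_pos: [0.5797, -0.0822, 0.0163]
ee_rot: [2.361, -2.07, 0.002]
force: [-0.9, -10.6, -1.3]
grip_width: 0.0001
grasp_force: 5.4
```

Stopped at the end stop. A little more, held.

Call:
jog_arm([
  {"gripper":-1,"slide":[-0.0005,0,0],"twist":[0,0,0]},
  {"gripper":-1,"slide":[-0.001,0,0],"twist":[0,0,0]},
  {"gripper":-1,"slide":[-0.001,0,0],"twist":[0,0,0]},
  {"gripper":-1,"slide":[-0.001,0,0],"twist":[0,0,0]},
  {"gripper":-1,"slide":[-0.001,0,0],"twist":[0,0,0]},
])

```text
t: 16.62
eef_pos: [0.5797, -0.0822, 0.0164]
ee_rot: [2.36, -2.069, 0.004]
force: [0.1, -14.8, -1.9]
grip_width: 0.0002
grasp_force: 7.3
```

Call:
jog_arm([
  {"gripper":-1,"slide":[0.004,0,0],"twist":[0,0,0]},
  {"gripper":-1,"slide":[0.012,0,0],"twist":[0,0,0]},
  {"gripper":-1,"slide":[0.022,0,0],"twist":[0,0,0]},
  {"gripper":-1,"slide":[0.022,0.02,0],"twist":[0,0,0]},
  {"gripper":-1,"slide":[0.022,0.045,0],"twist":[0,0,0]},
  {"gripper":-1,"slide":[0.022,0.05,0],"twist":[0,0,0]},
  {"gripper":-1,"slide":[0.022,0.05,0],"twist":[0,0,0]},
  {"gripper":-1,"slide":[0,0.05,0],"twist":[0,0,0]},
  {"gripper":-1,"slide":[-0.03,0.05,0],"twist":[0,0,0]},
  {"gripper":-1,"slide":[-0.06,0.05,0],"twist":[0,0,0]},
  {"gripper":-1,"slide":[-0.09,0.05,0],"twist":[0,0,0]},
  {"gripper":-1,"slide":[-0.09,0.05,0],"twist":[0,0,0]},
  {"gripper":-1,"slide":[-0.09,0.05,0],"twist":[0,0,0]},
])

```text
t: 17.7
eef_pos: [0.5195, 0.005, 0.0167]
ee_rot: [-2.364, 2.067, -0.001]
force: [-0.3, -1.1, -0.0]
grip_width: -0.0001
grasp_force: 0.0
```

```bash
python3 look.py b3
```

```text
t 17.7 tcp plate [-23.8   8.7] 0.0167 F [-0.3 -1.1 -0. ]
bar (24.6, 34.9, 0.007, (32, 218))
```

View pics/b3.png

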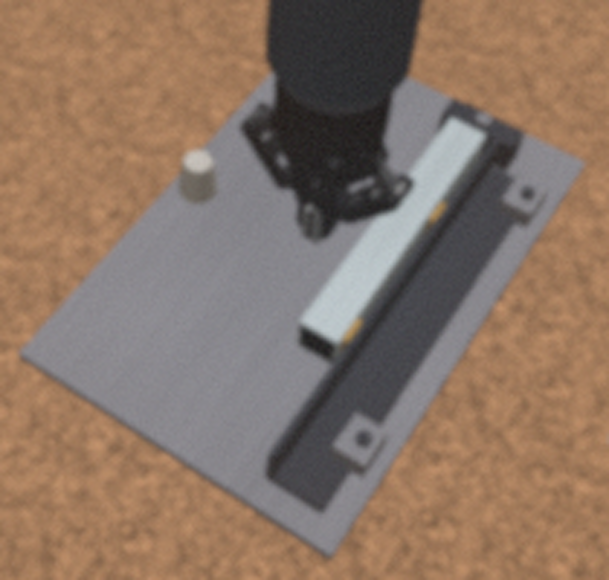

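The tube is at the stop (y = 34.9 mm) and close to flush on both pads. Now the side press between the pads.

Call:
jog_arm([
  {"gripper":-1,"slide":[0,-0.006,0],"twist":[0,0,0]},
  {"gripper":-1,"slide":[0,-0.012,0],"twist":[0,0,0]},
  {"gripper":-1,"slide":[0,-0.016,0],"twist":[0,0,0]},
  {"gripper":-1,"slide":[0,-0.018,0],"twist":[0,0,0]},
  {"gripper":-1,"slide":[0,-0.019,0],"twist":[0,0,0]},
  {"gripper":-1,"slide":[0,-0.02,0],"twist":[0,0,0]},
  {"gripper":-1,"slide":[0,-0.02,0],"twist":[0,0,0]},
])

```text
t: 18.33
eef_pos: [0.5381, 0.0056, 0.0162]
ee_rot: [2.362, -2.072, -0.0]
force: [-0.5, -0.7, 0.5]
grip_width: 0.0001
grasp_force: 0.0
```

Call:
jog_arm([
  {"gripper":-1,"slide":[0,-0.0005,0],"twist":[0,0,0]},
  {"gripper":-1,"slide":[0,-0.001,0],"twist":[0,0,0]},
  {"gripper":-1,"slide":[0,-0.0015,0],"twist":[0,0,0]},
  {"gripper":-1,"slide":[0,-0.002,0],"twist":[0,0,0]},
  {"gripper":-1,"slide":[0,-0.002,0],"twist":[0,0,0]},
])

```text
t: 18.75
eef_pos: [0.5401, 0.0061, 0.0163]
ee_rot: [-2.362, 2.071, -0.0]
force: [-0.3, 0.3, 0.7]
grip_width: 0.0005
grasp_force: 0.0
```

Call:
jog_arm([
  {"gripper":-1,"slide":[0,-0.0005,0],"twist":[0,0,0]},
  {"gripper":-1,"slide":[0,-0.001,0],"twist":[0,0,0]},
  {"gripper":-1,"slide":[0,-0.0015,0],"twist":[0,0,0]},
  {"gripper":-1,"slide":[0,-0.002,0],"twist":[0,0,0]},
  {"gripper":-1,"slide":[0,-0.002,0],"twist":[0,0,0]},
])

```text
t: 19.17
eef_pos: [0.5415, 0.0062, 0.0162]
ee_rot: [2.361, -2.071, -0.001]
force: [-2.3, 0.1, 1.8]
grip_width: -0.0001
grasp_force: 1.1
```

Call:
jog_arm([
  {"gripper":-1,"slide":[0,-0.0005,0],"twist":[0,0,0]},
  {"gripper":-1,"slide":[0,-0.001,0],"twist":[0,0,0]},
  {"gripper":-1,"slide":[0,-0.0015,0],"twist":[0,0,0]},
  {"gripper":-1,"slide":[0,-0.0015,0],"twist":[0,0,0]},
  {"gripper":-1,"slide":[0,-0.0015,0],"twist":[0,0,0]},
])

```text
t: 19.58
eef_pos: [0.5416, 0.0061, 0.0159]
ee_rot: [2.359, -2.07, -0.004]
force: [-7.4, -0.7, 4.9]
grip_width: 0.0003
grasp_force: 3.4
```

Call:
jog_arm([
  {"gripper":-1,"slide":[0,-0.0005,0],"twist":[0,0,0]},
  {"gripper":-1,"slide":[0,-0.001,0],"twist":[0,0,0]},
  {"gripper":-1,"slide":[0,-0.001,0],"twist":[0,0,0]},
  {"gripper":-1,"slide":[0,-0.001,0],"twist":[0,0,0]},
])

```text
t: 19.92
eef_pos: [0.5416, 0.0061, 0.0158]
ee_rot: [2.358, -2.069, -0.006]
force: [-9.3, 0.2, 6.5]
grip_width: 0.0001
grasp_force: 4.6
```

Call:
jog_arm([
  {"gripper":-1,"slide":[0,-0.0005,0],"twist":[0,0,0]},
  {"gripper":-1,"slide":[0,-0.0008,0],"twist":[0,0,0]},
  {"gripper":-1,"slide":[0,-0.0008,0],"twist":[0,0,0]},
  {"gripper":-1,"slide":[0,-0.0008,0],"twist":[0,0,0]},
])

```text
t: 20.25
eef_pos: [0.542, 0.0062, 0.0157]
ee_rot: [2.358, -2.069, -0.007]
force: [-10.6, 1.5, 6.6]
grip_width: 0.0001
grasp_force: 5.1
```

Call:
jog_arm([
  {"gripper":-1,"slide":[0,0.002,0],"twist":[0,0,0]},
  {"gripper":-1,"slide":[0,0.005,0],"twist":[0,0,0]},
  {"gripper":-1,"slide":[0,0.015,0],"twist":[0,0,0]},
  {"gripper":-1,"slide":[0,0.03,0],"twist":[0,0,0]},
  {"gripper":-1,"slide":[0,0.03,-0.03],"twist":[0,0,0]},
  {"gripper":-1,"slide":[0,0.03,-0.07],"twist":[0,0,0]},
  {"gripper":-1,"slide":[0,0.05,-0.1],"twist":[0,0,0]},
  {"gripper":-1,"slide":[0,0.08,-0.12],"twist":[0,0,0]},
  {"gripper":-1,"slide":[0,0.1,-0.13],"twist":[0,0,0]},
  {"gripper":-1,"slide":[0,0.1,-0.13],"twist":[0,0,0]},
  {"gripper":-1,"slide":[0,0.1,-0.13],"twist":[0,0,0]},
])

```text
t: 21.17
eef_pos: [0.4466, -0.0061, 0.1476]
ee_rot: [-2.36, 2.069, -0.004]
force: [0.2, -0.9, -0.0]
grip_width: 0.0
grasp_force: 0.0
```

```bash
python3 look.py b4
```

```text
t 21.1667 tcp plate [-97.6   7.2] 0.1476 F [ 0.2 -0.9 -0. ]
bar (25.1, 34.9, 0.004, (31, 218))
```

View pics/b4.png

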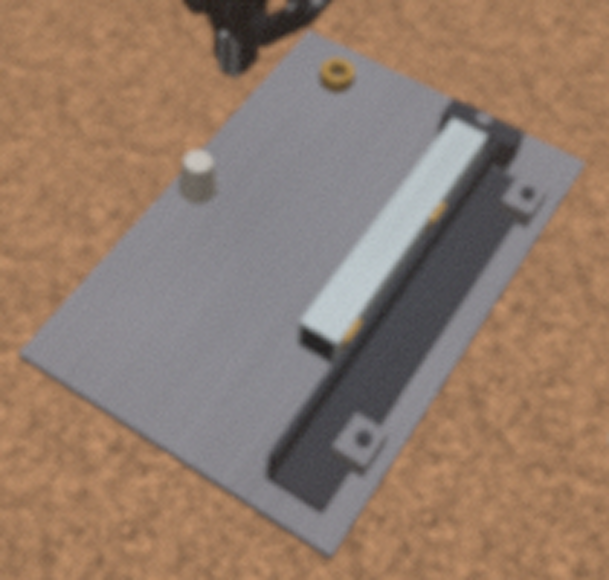

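The tube lies on both pads (437,211 and 352,330) with its end at the stop. The cone and nut have not moved, and the arm is clear.

```bash
python3 -c "
from workcell import *
print(hand_in())"
```

```text
the job is handed in; nothing more can be done
None
```

The job is handed in; no verdict came back. By camera, the tube lies flush on both pads with its end at the stop (plate x 25 mm, y 34.9 mm, 0.004 rad), after wrist forces of about 11–12 N for the rail presses and 15 N for the stop press.

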